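# Dry-fit graded rosettes along a frame rail

### The job

Dry-fit the four loose gilded rosettes on the frame rail: one centred on each round red seat, lying flat and face up, in order of size, the largest beside the carved corner and the smallest at the far end. Set each one down rather than dropping it, as they chip, and do not move the little amber jar that stands among them.

Things in the scene. Friction and masses are not known exactly. Their poses are not given: they have to be found in the camera images.
- rosette_64_mid (a point): the largest of the four loose gilded rosettes: a rigid round flower ornament in gold, flat underneath, 64 mm in diameter and 26 mm high in all; its rim is an upright wall 17 mm high to grip, with a smaller raised centre above. It lies face up on the bench. This point is on its axis, half-way up (13 mm above its underside); z is up out of its face. Its yaw does not matter
- rosette_52_mid (a point): the second largest of the four loose gilded rosettes: a rigid round flower ornament in gold, flat underneath, 52 mm in diameter and 24 mm high in all; its rim is an upright wall 16 mm high to grip, with a smaller raised centre above. It lies face up on the bench. This point is on its axis, half-way up (12 mm above its underside); z is up out of its face. Its yaw does not matter
- rosette_41_mid (a point): the third largest of the four loose gilded rosettes: a rigid round flower ornament in gold, flat underneath, 41 mm in diameter and 22 mm high in all; its rim is an upright wall 15 mm high to grip, with a smaller raised centre above. It lies face up on the bench. This point is on its axis, half-way up (11 mm above its underside); z is up out of its face. Its yaw does not matter
- rosette_30_mid (a point): the smallest of the four loose gilded rosettes: a rigid round flower ornament in gold, flat underneath, 30 mm in diameter and 20 mm high in all; its rim is an upright wall 14 mm high to grip, with a smaller raised centre above. It lies face up on the bench. This point is on its axis, half-way up (10 mm above its underside); z is up out of its face. Its yaw does not matter
- seat_a: one of four alike round red-clay glue seats, 28 mm in diameter and flush, in a row along the bronze frame rail, about 84 mm apart (72 to 96 mm). The rail is fixed, 90 mm wide on its flat top and 24 mm high above the bench. Which of the four seats is where in the row changes from start to start. Origin: centre of the seat, on the rail's flat top; y runs along the rail, x across it, z up
- seat_b: one of four alike round red-clay glue seats, 28 mm in diameter and flush, in a row along the bronze frame rail, about 84 mm apart (72 to 96 mm). The rail is fixed, 90 mm wide on its flat top and 24 mm high above the bench. Which of the four seats is where in the row changes from start to start. Origin: centre of the seat, on the rail's flat top; y runs along the rail, x across it, z up
- seat_c: one of four alike round red-clay glue seats, 28 mm in diameter and flush, in a row along the bronze frame rail, about 84 mm apart (72 to 96 mm). The rail is fixed, 90 mm wide on its flat top and 24 mm high above the bench. Which of the four seats is where in the row changes from start to start. Origin: centre of the seat, on the rail's flat top; y runs along the rail, x across it, z up
- seat_d: one of four alike round red-clay glue seats, 28 mm in diameter and flush, in a row along the bronze frame rail, about 84 mm apart (72 to 96 mm). The rail is fixed, 90 mm wide on its flat top and 24 mm high above the bench. Which of the four seats is where in the row changes from start to start. Origin: centre of the seat, on the rail's flat top; y runs along the rail, x across it, z up
- corner: the carved corner block at one end of the rail (either end, it changes): a fixed square block with gold leaves and a flower on top, about 100 x 100 mm and 55 mm high; the end of the rail away from it butts against a plain wooden block with two screws. Origin: centre of its underside, on the bench, in line with the seats; the nearest seat is about 100 mm from it, the farthest about 355 mm
- size_jar_mid (a point): a small loose amber glass jar with a black cap, 48 mm in diameter and 58 mm high, standing among the rosettes; not to be moved. This point is on its axis, half-way up

How it is judged:
At the end, for the whole second after the job is handed in: Counting seats from the carved corner, the 64, 52, 41 and 30 mm rosettes lie on the first, second, third and fourth seat, each centred within 10 mm, flat on the rail (within 4 mm in height, tilt under 0.12 rad), face up and at rest (((horizontal distance between rosette_64_mid and seat_a below 0.01 m and horizontal distance between seat_a and corner between 0.05 and 0.144 m) or (horizontal distance between rosette_64_mid and seat_b below 0.01 m and horizontal distance between seat_b and corner between 0.05 and 0.144 m) or (horizontal distance between rosette_64_mid and seat_c below 0.01 m and horizontal distance between seat_c and corner between 0.05 and 0.144 m) or (horizontal distance between rosette_64_mid and seat_d below 0.01 m and horizontal distance between seat_d and corner between 0.05 and 0.144 m)) and height (world z) of rosette_64_mid between 0.033 and 0.041 m and angle between each of rosette_64_mid, rosette_52_mid, rosette_41_mid, rosette_30_mid's own z axis and vertical below 0.12 rad and linear speed of each of rosette_64, rosette_52, rosette_41, rosette_30 below 0.02 m/s and angular speed of each of rosette_64, rosette_52, rosette_41, rosette_30 below 0.2 rad/s and ((horizontal distance between rosette_52_mid and seat_a below 0.01 m and horizontal distance between seat_a and corner between 0.144 and 0.228 m) or (horizontal distance between rosette_52_mid and seat_b below 0.01 m and horizontal distance between seat_b and corner between 0.144 and 0.228 m) or (horizontal distance between rosette_52_mid and seat_c below 0.01 m and horizontal distance between seat_c and corner between 0.144 and 0.228 m) or (horizontal distance between rosette_52_mid and seat_d below 0.01 m and horizontal distance between seat_d and corner between 0.144 and 0.228 m)) and height (world z) of rosette_52_mid between 0.032 and 0.04 m and ((horizontal distance between rosette_41_mid and seat_a below 0.01 m and horizontal distance between seat_a and corner between 0.228 and 0.312 m) or (horizontal distance between rosette_41_mid and seat_b below 0.01 m and horizontal distance between seat_b and corner between 0.228 and 0.312 m) or (horizontal distance between rosette_41_mid and seat_c below 0.01 m and horizontal distance between seat_c and corner between 0.228 and 0.312 m) or (horizontal distance between rosette_41_mid and seat_d below 0.01 m and horizontal distance between seat_d and corner between 0.228 and 0.312 m)) and height (world z) of rosette_41_mid between 0.031 and 0.039 m and ((horizontal distance between rosette_30_mid and seat_a below 0.01 m and horizontal distance between seat_a and corner between 0.312 and 0.42 m) or (horizontal distance between rosette_30_mid and seat_b below 0.01 m and horizontal distance between seat_b and corner between 0.312 and 0.42 m) or (horizontal distance between rosette_30_mid and seat_c below 0.01 m and horizontal distance between seat_c and corner between 0.312 and 0.42 m) or (horizontal distance between rosette_30_mid and seat_d below 0.01 m and horizontal distance between seat_d and corner between 0.312 and 0.42 m)) and height (world z) of rosette_30_mid between 0.03 and 0.038 m); the robot touches nothing.
It fails at once if the 64 mm rosette is dropped or thrown (moves faster than 0.8 m/s, a fall of about 3 cm, with no finger on it) (contact force between the fingers and rosette_64 below 0.02 N and linear speed of rosette_64 above 0.8 m/s).
It fails at once if the 52 mm rosette is dropped or thrown (moves faster than 0.8 m/s, a fall of about 3 cm, with no finger on it) (contact force between the fingers and rosette_52 below 0.02 N and linear speed of rosette_52 above 0.8 m/s).
It fails at once if the 41 mm rosette is dropped or thrown (moves faster than 0.8 m/s, a fall of about 3 cm, with no finger on it) (contact force between the fingers and rosette_41 below 0.02 N and linear speed of rosette_41 above 0.8 m/s).
It fails at once if the 30 mm rosette is dropped or thrown (moves faster than 0.8 m/s, a fall of about 3 cm, with no finger on it) (contact force between the fingers and rosette_30 below 0.02 N and linear speed of rosette_30 above 0.8 m/s).
It fails at once if the amber jar is pushed more than 15 mm or tipped over (distance of size_jar_mid from where it was at the start of the episode above 0.015 m or angle between size_jar_mid's own z axis and vertical above 0.3 rad).
It also fails if it takes over 96 s, if anything falls off the work surface, if the arm or the gripper's body presses on something with over 40 N, if the wrist force passes 120 N, or if a joint passes its speed limit or range.

### The arm

A 7-joint arm with a two-finger parallel gripper is mounted at the origin on the work surface. World frame = base frame: x ahead of the robot, y to its left, z up, the work surface at z = 0. Lengths are in m, angles in rad, forces in N, time in s.
With the tool pointing down it reaches from about 0.35 to 0.9 m from the base axis. Payload 8.1 kg.
Tool frame: the origin (TCP) lies midway between the tips of the shut fingers; the grasp point (between the pads) lies arm.grip_point_offset behind it (arm.grip_point_offset is the distance from the TCP to the grasp point, in m); y points along the fingers, z is the direction in which the jaws open and shut, and the axes are right-handed (so a half turn about y gives the same grasp; the last joint's range is limited). The gripper opens to 92 mm and grips with 3 to 60 N. Pads are 19 mm wide; open, the fingers measure 130 mm over their backs; the gripper's body (75 mm by 190 mm) begins 47 mm behind the grasp point.
Start: joints at [-1.352, 0.434, 0.025, 1.573, -0.012, 1.134, -0.075], TCP at [0.198, 0.593, 0.227] pointing down, gripper open.
Joint ranges: [-2.62, 2.62], [-0.44, 2.09], [-1.27, 1.32], [0.08, 2.57], [-1.32, 4.46], [0.12, 2], [-2.74, 2.74]. Speed limits (rad/s): [2.22, 2.22, 3.01, 3.01, 3.14, 3.14, 3.14].

### API

Orientations are given as a rotation vector (axis times angle).
In Python, from cell import arm, get_image, camera_info gives the robot as it stands.
- The arm moves only by the tool carry_out, never from a script. Its argument "steps" is one flat list of numbers, 5 for each row, row after row: the opening, from 0 (shut) to 1 (fully open), then the shift along the world's x, y, z in units of 0.1 m (1.0 is 0.1 m), then the turn about the world's z in units of 45 degrees (1.0 is 45 degrees). In form: [hand, dx, dy, dz, spin, hand, dx, dy, dz, spin, ...]. A call has 1 to 12 rows; each row is the pose to reach, as a shift and turn from the pose commanded when the call began; what a row does not reach only later rows make up. A row lasts 1/10 s, in which the tool goes at most 50 mm and 8.59 degrees, less where a joint would pass 70% of its speed; a pose out of reach is approached as far as the arm can. A call with a number of a shift or a turn outside -1 to 1 is refused whole. A call with a gripper value outside its range is refused whole. The fingers move at their own pace and stop on an object; "grip_force" is the grip in N (left out, the last holds). Time passes only in rows, so rows that repeat a pose let the fingers close. It gives the time, the measured TCP pose, the force and the opening at its end, in the units of the state.
- arm.observe(): the state, without advancing time (a new reading comes with each control period).
- get_image(name): name is "scene" or "top" or "wrist"; returns (picture, depth): 384x512x3 uint8, red, green, blue; 384x512 float32, m along the optical axis (not along the pixel's ray), 0 where there is no reading.
- camera_info(name): a dict with "fovy" (degrees; the focal length in pixels is half the picture's height over the tangent of half this angle, whatever the lens; pixels are square), "cx", "cy" (the principal point, pixels), "R" (3x3) and "t" (3): a world point X has camera coordinates R X + t; the wrist camera has in their place "tool_from_camera" (4x4, takes a point from camera to tool coordinates, whose origin is the TCP and whose axes are the tool frame's). Camera axes: x right, y down, z forward; pixel columns grow to the right and rows downward; lengths in m; the calibration is good to about 2 mm. A picture is of the moment at which its call begins: read the wrist's pose just before it. camera_info takes no time and is no camera call.
- arm.sign_off(): hands the job in, once; it reports no verdict.
The state is a dict: "clock": time; "joints": joint angles; "dq": joint speeds; "joint_efforts": joint torques, N m; "position": TCP position; "ee_rot": TCP orientation; "force": force on the tool from outside, world axes, zero at the start; "ft_torque": the same for the moment, N m; "width": opening from 0.0 (shut) to 1.0 (fully open).
Only numpy, scipy, OpenCV 4.12 (cv2) and the standard library are available. Lean on these libraries where they do the work, as an engineer would, in place of code of your own. Each camera call takes 0.05 s, during which the arm holds its last target. There are 200 camera calls.

## Working session

There is one attempt and no reset: what is moved stays moved. The work goes in short steps, Python scripts to look and compute and a tool call to move; the robot and the scene stay as the last step left them, time stands still between calls to the robot, and variables do not carry over. Pictures are saved under pics/ and viewed, about 12 in all and at most 16, crops included, and the job is handed in when it is done.

Besides the shell and the picture viewer there is one more tool, called by a JSON object that holds its "name" and its "arguments", one argument or row to a line. carry_out: Moves the arm, as the interface text tells. Shifts and turns lie within -1 to 1; 1 stands for 0.1 m of shift or 45 degrees of turn. Its arguments: {"type":"object","properties":{"steps":{"type":"array","items":{"type":"number"}},"grip_force":{"type":"number"}},"required":["steps"]}

```bash
mkdir -p pics; ls; python3 - <<'E'
from cell import arm,get_image,camera_info
import cv2,numpy as np
s=arm.observe();print({k:np.round(v,3) for k,v in s.items()}); print(arm.grip_point_offset)
for n in("top","scene"):
    im,d=get_image(n);cv2.imwrite(f"pics/{n}0.png",im[...,::-1]);np.savez(f"pics/{n}0.npz",im=im,d=d)
    print(n,camera_info(n))
print(camera_info("wrist"))
E
```

```text
pics
{'clock': np.float64(0.0), 'joints': array([-1.352,  0.435,  0.025,  1.574, -0.012,  1.134, -0.075]), 'dq': array([-0.002, -0.001, -0.001,  0.001, -0.002,  0.   , -0.001]), 'joint_efforts': array([-1.0000e-03, -6.6786e+01,  9.8500e-01, -3.1446e+01, -6.1000e-02,
        4.3000e-02,  0.0000e+00]), 'position': array([0.198, 0.592, 0.226]), 'ee_rot': array([-1.558,  0.253, -0.253]), 'force': array([-0.485, -0.253, -0.673]), 'ft_torque': array([-0.004,  0.011, -0.027]), 'width': np.float64(1.001)}
0.0188
top {'fovy': 53.65218574295317, 'cx': 258.2998364167855, 'cy': 182.53183355138592, 'R': array([[-0.00210912, -0.99968154,  0.02514682],
       [-0.98967073, -0.00151797, -0.14335109],
       [ 0.14334361, -0.02518942, -0.98935237]]), 't': array([-0.02021548,  0.54597488,  0.93393319])}
scene {'fovy': 54.16628673082121, 'cx': 249.71324198026778, 'cy': 189.7496590572667, 'R': array([[-0.78732631,  0.61650665,  0.00606834],
       [ 0.4881346 ,  0.62933746, -0.60469743],
       [-0.37661902, -0.47313203, -0.79643217]]), 't': array([ 0.42986761, -0.2157663 ,  1.1356945 ])}
{'fovy': 71.3245303816847, 'cx': 252.88582768624252, 'cy': 186.82865845644855, 'tool_from_camera': array([[-6.24397447e-04,  9.51635746e-01,  3.07227957e-01,
        -8.15714734e-02],
       [-2.37976429e-05, -3.07228031e-01,  9.51635926e-01,
        -1.58244602e-01],
       [ 9.99999805e-01,  5.86887742e-04,  2.14479086e-04,
        -2.86582557e-04],
       [ 0.00000000e+00,  0.00000000e+00,  0.00000000e+00,
         1.00000000e+00]])}
```

View pics/top0.png

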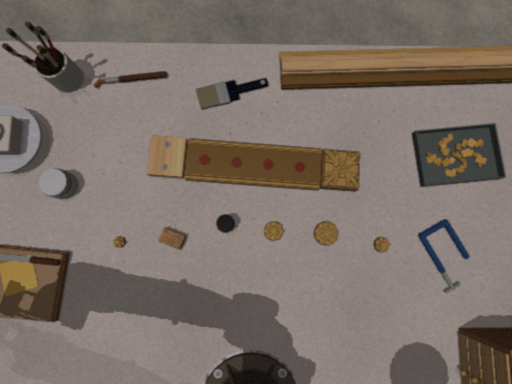

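View pics/scene0.png

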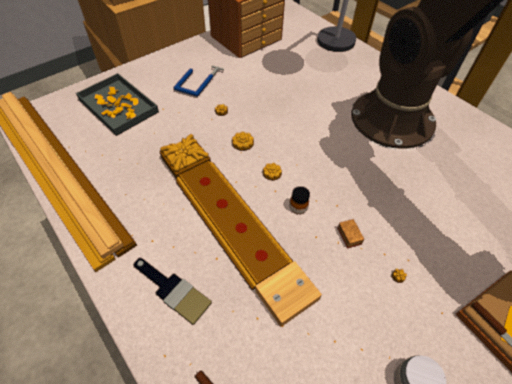

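The top view shows the rail across the middle, with red seats at about (205,160), (237,163), (268,165) and (300,167). The carved corner is at (341,170), on the -y side. Rosettes are at about (326,233), (274,231), (381,244) and (120,242), and the jar is at (225,223). The scene view agrees. Next I'll localise them.

```bash
cat > h.py <<'E'
import numpy as np,cv2
from scipy.spatial.transform import Rotation as Ro
def cast(px,ci,z,s=None):
    f=192/np.tan(np.radians(ci["fovy"])/2)
    ray=np.c_[(np.array(px,float)-[ci["cx"],ci["cy"]])/f,np.ones(len(px))]
    if "R" in ci: R=ci["R"].T; o=-R@ci["t"]
    else:
        T=ci["tool_from_camera"];Rt=Ro.from_rotvec(s["ee_rot"]).as_matrix()
        R=Rt@T[:3,:3];o=Rt@T[:3,3]+s["position"]
    w=ray@R.T
    return o+w*((z-o[2])/w[:,2])[:,None]
def blobs(m,lo):
    n,_,st,c=cv2.connectedComponentsWithStats(m.astype(np.uint8))
    return [(c[i],st[i]) for i in range(1,n) if st[i,4]>=lo]
def masks(im):
    h=cv2.cvtColor(im,cv2.COLOR_RGB2HSV).astype(int);H,S,V=h[...,0],h[...,1],h[...,2]
    red=((H<6)|(H>174))&(S>150)&(V>50)
    gold=(H>12)&(H<30)&(S>110)&(V>60)
    return red,gold
E
python3 - <<'E'
from h import *; from cell import camera_info
for n in("top","scene"):
    im=np.load(f"pics/{n}0.npz")["im"];ci=camera_info(n);red,gold=masks(im)
    for nm,m,z,lo in(("red",red,.024,25),("gold",gold,.01,40)):
        for c,st in blobs(m,lo):
            p=cast([c],ci,z)[0]; print(n,nm,c.round(1),st,p.round(4))
    print(cast([[225,223]] if n=="top" else [[300,191]],ci,.058))
E
```

```text
top red [204. 159.] [200 155   9   9  61] [0.6103 0.1214 0.024 ]
top red [236.  162.3] [232 158   9   9  57] [0.6018 0.0376 0.024 ]
top red [268.1 164.2] [264 160   9   9  60] [ 0.5968 -0.0465  0.024 ]
top red [299.4 166.4] [295 163   9   8  55] [ 0.5912 -0.1289  0.024 ]
top gold [395.   66.1] [ 280   46  232   42 6326] [ 0.8794 -0.4037  0.01  ]
top gold [445.1 144.1] [439 134  14  22 164] [ 0.6565 -0.5291  0.01  ]
top gold [157.6 155.8] [148 137  23  39 454] [0.6214 0.2459 0.01  ]
top gold [270.9 165.1] [ 182  139  178   51 6640] [ 0.5971 -0.0549  0.01  ]
top gold [469.8 143.2] [456 138  28  12 185] [ 0.6593 -0.5973  0.01  ]
top gold [456.  160.5] [427 148  60  29 632] [ 0.6112 -0.5556  0.01  ]
top gold [273.2 230.5] [264 222  19  18 265] [ 0.4245 -0.0596  0.01  ]
top gold [325.5 233. ] [314 222  24  23 422] [ 0.4177 -0.196   0.01  ]
top gold [171.7 237.9] [160 229  25  19 303] [0.406  0.2021 0.01  ]
top gold [118.9 241.6] [114 237  11  10  86] [0.3969 0.3363 0.01  ]
top gold [381.3 244.1] [374 237  16  15 167] [ 0.3889 -0.341   0.01  ]
top gold [ 17.3 277.1] [   0  261   39   37 11
[... 1437 characters left out ...]
204 -0.1939  0.01  ]
scene gold [413.6 137.7] [405 132  19  11  62] [0.0265 0.0958 0.01  ]
scene gold [240.2 232.1] [ 160  134  162  193 9142] [0.6059 0.0403 0.01  ]
scene gold [272.  171.1] [263 163  19  17 258] [ 0.4266 -0.057   0.01  ]
scene gold [298.2 205. ] [290 201  17   9  51] [0.4458 0.0666 0.01  ]
scene gold [351.  232.3] [339 219  25  28 418] [0.4009 0.2005 0.01  ]
scene gold [399.  274.9] [392 269  15  13 144] [0.3981 0.3385 0.01  ]
scene gold [499.  301.8] [ 471  271   41   67 1237] [0.2816 0.5053 0.01  ]
scene gold [192.7 305.6] [175 288  36  36 675] [0.7892 0.1197 0.01  ]
scene gold [487.8 330.1] [462 304  50  56 656] [0.3531 0.5225 0.01  ]
[[0.44177704 0.06065197 0.058     ]]
```

```bash
python3 - <<'E'
from h import *; from cell import arm
s=arm.observe();print(Ro.from_rotvec(s["ee_rot"]).as_matrix().round(3),s["position"])
E
```

```text
[[ 0.949 -0.     0.316]
 [-0.316 -0.001  0.949]
 [ 0.    -1.    -0.001]] [0.19757709 0.59247678 0.22605926]
```

{"name": "carry_out", "arguments": {
  "steps": [1,0.35,-0.43,0,-0.2,1,0.7,-0.85,0,-0.4,1,0.7,-0.85,0,-0.6,1,0.7,-0.85,0,-0.6],
  "grip_force": 15
}}

```text
clock: 0.5
position: [0.2697, 0.5059, 0.2268]
ee_rot: [-1.479, 0.625, -0.626]
force: [-0.4, 0.1, -0.2]
width: 0.999
```

{"name": "carry_out", "arguments": {
  "steps": [1,0.35,-0.43,0,-0.2,1,0.7,-0.85,0,-0.4,1,0.7,-0.85,0,-0.6,1,0.7,-0.85,0,-0.6]
}}

```text
clock: 0.9
position: [0.3383, 0.4225, 0.2267]
ee_rot: [-1.338, 0.982, -0.982]
force: [-1.4, 0.1, -0.0]
width: 1.002
```

{"name": "carry_out", "arguments": {
  "steps": [1,0.3,-0.43,-0.4,-0.19,1,0.6,-0.85,-0.8,-0.38,1,0.6,-0.85,-0.8,-0.484,1,0.6,-0.85,-0.8,-0.484,1,0.6,-0.85,-0.8,-0.484]
}}

```text
clock: 1.4
position: [0.3964, 0.34, 0.1463]
ee_rot: [-1.178, 1.259, -1.257]
force: [0.5, 0.7, -0.8]
width: 1.0
```

```bash
cat > w.py <<'E'
import sys
from h import *; from cell import arm,get_image,camera_info
z=float(sys.argv[1]);s=arm.observe();im,d=get_image("wrist");ci=camera_info("wrist")
cv2.imwrite(f"pics/{sys.argv[2]}.png",im[...,::-1])
R=Ro.from_rotvec(s["ee_rot"]).as_matrix();print(s["clock"],s["position"].round(4),np.degrees(np.arctan2(R[1,2],R[0,2])).round(1),R[2].round(3),s["width"])
red,gold=masks(im)
for n,m in(("red",red),("gold",gold)):
    for c,st in blobs(m,300):
        k=cast([c],ci,.024 if n=="red" else z,s)[0]
        print(n,c.round(0),st,k.round(4))
E
python3 w.py .01 w1
```

```text
1.4 [0.3964 0.34   0.1463] -3.8 [ 0.    -1.    -0.001] 1.0002608598564031
gold [99. 25.] [  27    0  159   55 6729] [0.2595 0.5014 0.01  ]
gold [208.  32.] [191   0  24  56 369] [0.3644 0.489  0.01  ]
gold [155.  49.] [ 42   0 178  61 744] [0.31   0.4778 0.01  ]
gold [253. 179.] [242 166  24  27 495] [0.3986 0.3376 0.01  ]
gold [441. 230.] [ 395  221  105   20 1274] [0.6223 0.2579 0.01  ]
gold [265. 295.] [248 286  37  23 634] [0.4037 0.1751 0.01  ]
```

{"name": "carry_out", "arguments": {
  "steps": [1,0,0,-0.4,0,1,0,0,-0.8,0,1,0,0,-1,0,1,0,0,-1,0,1,0,0,-1,0]
}}

```text
clock: 1.95
position: [0.3973, 0.3398, 0.0475]
ee_rot: [-1.174, 1.261, -1.26]
force: [0.7, -0.0, 0.5]
width: 1.001
```

```bash
python3 w.py .008 w2
```

```text
1.95 [0.3973 0.3398 0.0475] -4.0 [-0.001 -1.     0.   ] 1.0008652819327746
gold [65. 12.] [   0    0  141   26 2931] [0.2886 0.4847 0.008 ]
gold [172.  16.] [141   0  48  28 522] [0.3563 0.4774 0.008 ]
gold [111.  29.] [   0    0  197   38 1335] [0.3155 0.4732 0.008 ]
gold [252. 213.] [235 195  36  38 998] [0.3984 0.3369 0.008 ]
```

{"name": "carry_out", "arguments": {
  "steps": [1,0.01,-0.025,-0.2,0,1,0.01,-0.025,-0.35,0,1,0.01,-0.025,-0.43,0,1,0.01,-0.025,-0.43,0,0,0.01,-0.025,-0.43,0,0,0.01,-0.025,-0.43,0,0,0.01,-0.025,-0.43,0,0,0.01,-0.025,-0.43,0,0,0.01,-0.025,-0.43,0,0,0.01,-0.025,-0.43,0]
}}

```text
clock: 3.0
position: [0.3987, 0.3355, 0.0038]
ee_rot: [-1.173, 1.263, -1.263]
force: [-0.1, -0.3, -0.2]
width: 0.525
```

{"name": "carry_out", "arguments": {
  "steps": [0,0,0,0,0,0,0,0,0,0,0,0,0,0,0,0,0,0,0,0,0,0,0,0,0,0,0,0,0,0]
}}

```text
clock: 3.6
position: [0.3987, 0.3354, 0.0037]
ee_rot: [-1.173, 1.263, -1.263]
force: [0.4, -0.7, -0.2]
width: 0.315
```

{"name": "carry_out", "arguments": {
  "steps": [0,0,0,0,0,0,0,0,0,0,0,0,0,0.2,0,0,0.2,-0.2,0.6,0,0,0.6,-0.6,1,0,0,1,-1,1,0,0,1,-1,1,0,0,1,-1,1,0]
}}

```text
clock: 4.4
position: [0.5021, 0.2317, 0.1049]
ee_rot: [-1.168, 1.265, -1.27]
force: [-0.0, 0.3, -0.2]
width: 0.323
```

```bash
python3 w.py .1 w3
```

```text
4.4 [0.5021 0.2317 0.1049] -4.6 [ 0.    -1.     0.003] 0.3230950558751245
gold [377. 193.] [  314   143   130   119 11189] [0.586  0.2508 0.1   ]
gold [160. 217.] [ 137  195   50   43 1619] [0.4436 0.2453 0.1   ]
gold [253. 234.] [ 231  211   45   48 1518] [0.5039 0.2277 0.1   ]
```

View pics/w3.png

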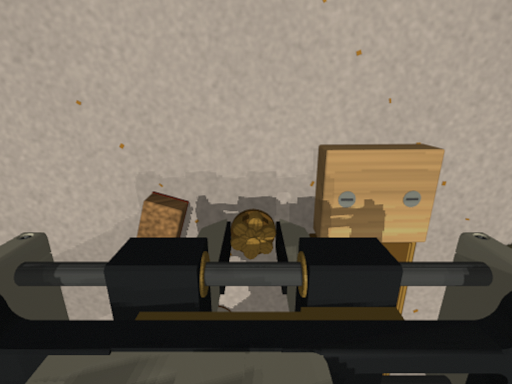

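Picture w3 shows the 30 mm rosette held between the fingers at (253,234).

{"name": "carry_out", "arguments": {
  "steps": [0,0.4,-0.4,0,0,0,0.8,-0.8,0,0,0,1,-1,0,0,0,1,-1,0,0,0,1,-1,0,0,0,1,-1,0,0]
}}

```text
clock: 5.05
position: [0.5972, 0.1377, 0.1031]
ee_rot: [-1.176, 1.263, -1.26]
force: [-1.0, 0.1, -0.2]
width: 0.318
```

```bash
python3 w.py .116 w4
```

```text
5.05 [0.5972 0.1377 0.1031] -4.1 [-0.001 -1.    -0.002] 0.3184893566322552
red [270. 207.] [255 197  27  24 340] [0.6143 0.123  0.024 ]
gold [271. 125.] [  206    39   134   199 20331] [0.6137 0.2073 0.116 ]
gold [ 35. 138.] [   8  104   63   74 3355] [0.4861 0.2093 0.116 ]
gold [253. 238.] [ 230  211   47   51 1984] [0.5995 0.1405 0.116 ]
gold [272. 308.] [ 137  286  266   33 3634] [0.6082 0.0873 0.116 ]
```

View pics/w4.png

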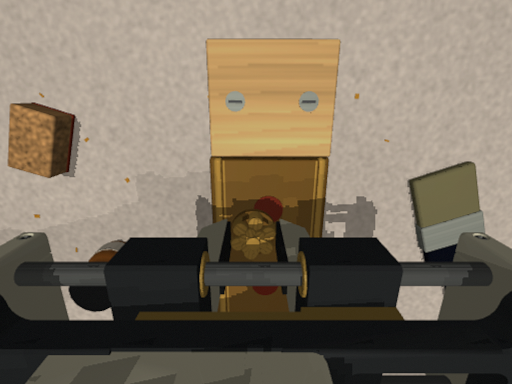

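{"name": "carry_out", "arguments": {
  "steps": [0,0.14,-0.17,0,0,0,0.14,-0.17,0,0,0,0.14,-0.17,-0.3,0,0,0.14,-0.17,-0.6,0,0,0.14,-0.17,-0.65,0,0,0.14,-0.17,-0.65,0,0,0.14,-0.17,-0.65,0]
}}

```text
clock: 5.8
position: [0.6132, 0.1191, 0.04]
ee_rot: [-1.172, 1.262, -1.263]
force: [-0.0, -0.4, -0.7]
width: 0.318
```

```bash
python3 w.py .05 w5
```

```text
5.8 [0.6132 0.1191 0.04  ] -4.2 [-0.001 -1.     0.001] 0.31785099753761953
gold [249. 113.] [  153     0   192   261 37226] [0.6185 0.1954 0.05  ]
gold [273. 308.] [ 136  286  267   33 3565] [0.6252 0.0667 0.05  ]
```

View pics/w5.png

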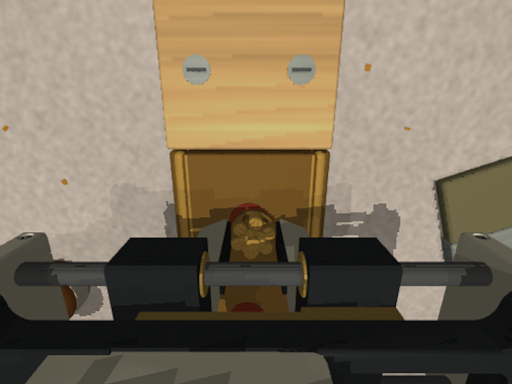

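{"name": "carry_out", "arguments": {
  "steps": [0,-0.025,0.014,0,0,0,-0.025,0.014,-0.06,0,0,-0.025,0.014,-0.1,0,0,-0.025,0.014,-0.117,0,0,-0.025,0.014,-0.117,0]
}}

```text
clock: 6.35
position: [0.61, 0.12, 0.0276]
ee_rot: [-1.173, 1.264, -1.263]
force: [-3.5, 0.4, 9.6]
width: 0.322
```

{"name": "carry_out", "arguments": {
  "steps": [0.5,0,0,0,0,0.5,0,0,0,0,0.5,0,0,0,0,0.5,0,0,0,0,0.6,0,0,0.3,0,0.8,0,0,0.7,0,1,0,0,1,0,1,0,0,1,0]
}}

```text
clock: 7.15
position: [0.613, 0.1201, 0.1315]
ee_rot: [-1.167, 1.259, -1.265]
force: [0.5, -0.3, -0.2]
width: 0.794
```

```bash
python3 w.py .034 w6;  cat > t.py <<'E'
import sys
from h import *; from cell import get_image,camera_info
for n in("top","scene"):
    im,d=get_image(n);cv2.imwrite(f"pics/{n}{sys.argv[1]}.png",im[...,::-1]);ci=camera_info(n)
    im2=cv2.cvtColor(im,cv2.COLOR_RGB2HSV);red,_=masks(im)
    print(n,[cast([c],ci,.024)[0][:2].round(4).tolist() for c,s in blobs(red,25)])
E
python3 t.py 1
```

```text
7.15 [0.613  0.1201 0.1315] -4.2 [-0.002 -1.     0.007] 0.7943410740391506
gold [249.  77.] [  190    25   120   109 11391] [0.6199 0.2227 0.034 ]
gold [ 34. 119.] [   9   86   58   69 2966] [0.4192 0.2017 0.034 ]
gold [250. 195.] [  196   136   109   126 12219] [0.6125 0.1116 0.034 ]
gold [103. 231.] [ 83 224  39  13 311] [0.454  0.0836 0.034 ]
gold [137. 274.] [129 252  21  45 428] [0.4791 0.0278 0.034 ]
gold [369. 274.] [357 252  20  46 454] [0.7379 0.0075 0.034 ]
gold [302. 306.] [ 205  286  272   34 4454] [ 0.6629 -0.0304  0.034 ]
top [[0.9061, 0.5325], [0.6026, 0.0372], [0.5971, -0.0455], [0.5912, -0.1291]]
scene [[0.5916, -0.1278], [0.5948, -0.0466]]
```

View pics/w6.png

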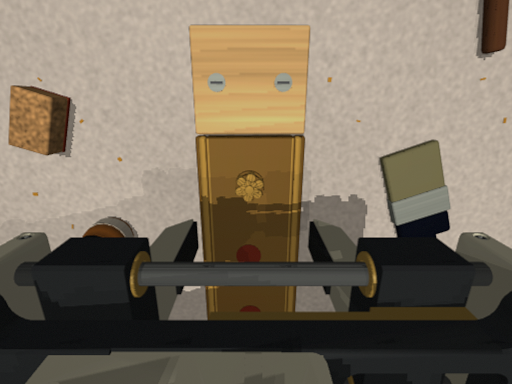

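Picture w6 shows the 30 mm rosette flat on the last seat at (250,186), covering the red. Next is the 41 mm one.

{"name": "carry_out", "arguments": {
  "steps": [1,-0.22,-0.46,0,0,1,-0.44,-0.92,0,0,1,-0.44,-0.92,0,0]
}}

```text
clock: 7.6
position: [0.5624, 0.0203, 0.1258]
ee_rot: [-1.175, 1.271, -1.27]
force: [0.7, 0.4, 0.1]
width: 1.003
```

{"name": "carry_out", "arguments": {
  "steps": [1,-0.22,-0.46,0,0,1,-0.44,-0.92,0,0,1,-0.44,-0.92,0,0]
}}

```text
clock: 7.9
position: [0.5181, -0.0709, 0.126]
ee_rot: [-1.174, 1.271, -1.27]
force: [0.4, 1.0, 0.1]
width: 0.998
```

{"name": "carry_out", "arguments": {
  "steps": [1,-0.22,-0.46,0,0,1,-0.44,-0.92,0,0,1,-0.44,-0.92,0,0]
}}

```text
clock: 8.2
position: [0.4741, -0.1624, 0.1263]
ee_rot: [-1.173, 1.271, -1.27]
force: [0.6, 0.9, 0.8]
width: 0.997
```

{"name": "carry_out", "arguments": {
  "steps": [1,-0.22,-0.46,0,0,1,-0.44,-0.92,0,0,1,-0.44,-0.92,0,0]
}}

```text
clock: 8.5
position: [0.4301, -0.2542, 0.1265]
ee_rot: [-1.172, 1.271, -1.271]
force: [0.1, 0.3, -0.6]
width: 0.999
```

{"name": "carry_out", "arguments": {
  "steps": [1,-0.22,-0.46,0,0,1,-0.44,-0.92,-0.3,0,1,-0.44,-0.92,-0.6,0,1,-0.44,-0.92,-0.7,0,1,-0.44,-0.92,-0.7,0,1,-0.44,-0.92,-0.7,0]
}}

```text
clock: 9.1
position: [0.3911, -0.339, 0.0573]
ee_rot: [-1.174, 1.263, -1.261]
force: [0.7, 1.2, 0.4]
width: 1.0
```

```bash
python3 w.py .01 w7
```

```text
9.1 [ 0.3911 -0.339   0.0573] -4.1 [-0.001 -1.    -0.   ] 1.0000340790815696
gold [279.  25.] [ 233    0   96   59 4399] [ 0.4198 -0.2091  0.01  ]
gold [487.  68.] [ 450    0   62  125 5877] [ 0.5652 -0.2463  0.01  ]
gold [252. 209.] [ 228  186   48   49 1710] [ 0.3918 -0.3422  0.01  ]
gold [108. 275.] [100 252  24  45 395] [ 0.2579 -0.397   0.01  ]
gold [397. 275.] [383 252  24  46 492] [ 0.518  -0.4154  0.01  ]
gold [381. 314.] [ 241  307  255   13 2001] [ 0.5073 -0.4585  0.01  ]
```

{"name": "carry_out", "arguments": {
  "steps": [0.7,0,-0.023,-0.2,0,0.7,0,-0.023,-0.45,0,0.7,0,-0.023,-0.533,0,0.6,0,-0.023,-0.533,0,0,0,-0.023,-0.533,0,0,0,-0.023,-0.533,0,0,0,-0.023,-0.533,0,0,0,-0.023,-0.533,0,0,0,-0.023,-0.533,0,0,0,-0.023,-0.533,0,0,0,-0.023,-0.533,0,0,0,-0.023,-0.533,0]
}}

```text
clock: 10.35
position: [0.3908, -0.3428, 0.0046]
ee_rot: [-1.173, 1.262, -1.264]
force: [0.7, 1.7, 6.9]
width: 0.439
```

{"name": "carry_out", "arguments": {
  "steps": [0,0,0,0,0,0,0,0,0,0,0,0,0,0.1,0,0,0,0.2,0.5,0,0,0.2,0.5,1,0,0,0.4,0.9,1,0,0,0.4,0.9,1,0,0,0.4,0.9,1,0]
}}

```text
clock: 11.15
position: [0.4312, -0.2509, 0.1045]
ee_rot: [-1.174, 1.26, -1.261]
force: [-0.7, 0.0, -0.6]
width: 0.438
```

```bash
python3 w.py .115 w8
```

```text
11.15 [ 0.4312 -0.2509  0.1045] -4.0 [-0.    -1.     0.001] 0.4376898406141665
red [444.  35.] [ 427   16   35   38 1031] [ 0.5936 -0.1293  0.024 ]
gold [428. 108.] [  359     0   153   222 26561] [ 0.5313 -0.1788  0.115 ]
gold [236. 133.] [ 203  100   67   69 3517] [ 0.4282 -0.1848  0.115 ]
gold [253. 234.] [ 221  203   64   59 2911] [ 0.4334 -0.2464  0.115 ]
gold [186. 274.] [182 252  13  46 306] [ 0.3884 -0.2725  0.115 ]
gold [319. 275.] [312 252  13  46 322] [ 0.4746 -0.2787  0.115 ]
gold [304. 314.] [ 155  307  268   13 2518] [ 0.4639 -0.3101  0.115 ]
```

{"name": "carry_out", "arguments": {
  "steps": [0,0.28,0.48,0,0,0,0.57,0.96,0,0,0,0.57,0.96,0,0]
}}

```text
clock: 11.5
position: [0.4891, -0.1528, 0.1033]
ee_rot: [-1.174, 1.261, -1.259]
force: [-0.5, 0.0, -0.1]
width: 0.439
```

{"name": "carry_out", "arguments": {
  "steps": [0,0.28,0.48,0,0,0,0.57,0.96,0,0,0,0.57,0.96,0,0]
}}

```text
clock: 11.8
position: [0.5464, -0.0562, 0.1032]
ee_rot: [-1.174, 1.26, -1.259]
force: [-0.5, 0.2, -0.1]
width: 0.438
```

{"name": "carry_out", "arguments": {
  "steps": [0,0.28,0.48,0,0,0,0.57,0.85,0,0,0,0.57,0.85,0,0,0,0.57,0.85,-0.3,0,0,0.57,0.85,-0.5,0,0,0.57,0.85,-0.5,0,0,0.57,0.85,-0.5,0]
}}

```text
clock: 12.5
position: [0.6009, 0.0226, 0.0537]
ee_rot: [-1.174, 1.265, -1.265]
force: [0.7, 0.3, -0.7]
width: 0.437
```

```bash
python3 w.py .065 w9
```

```text
12.5 [0.6009 0.0226 0.0537] -4.3 [ 0.001 -1.    -0.001] 0.4371620473159558
red [254. 193.] [236 180  36  26 642] [0.6046 0.0397 0.024 ]
red [255. 294.] [240 286  32  18 445] [ 0.5994 -0.0504  0.024 ]
gold [257. 114.] [  170     0   175   262 36504] [0.6105 0.0983 0.065 ]
gold [ 44. 171.] [   4  146   62   64 1467] [0.4881 0.0762 0.065 ]
gold [186. 274.] [182 251  13  47 310] [0.5582 0.0018 0.065 ]
gold [319. 274.] [312 251  13  46 321] [ 0.6439 -0.0046  0.065 ]
gold [ 78. 302.] [ 61 286  34  34 917] [ 0.4823 -0.0147  0.065 ]
gold [282. 309.] [ 155  286  268   34 4331] [ 0.6185 -0.0302  0.065 ]
```

View pics/w9.png

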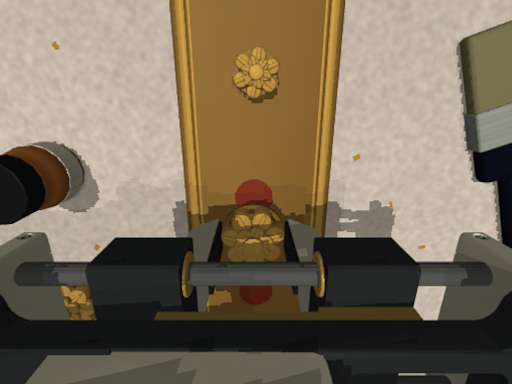

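Picture w9 shows seat 3 at (254,193), in line with the held 41 mm rosette at (252,235). The 30 mm one on its seat is at (257,73).

{"name": "carry_out", "arguments": {
  "steps": [0,0.02,0.145,0,0,0,0.02,0.145,0,0,0,0.02,0.145,-0.1,0,0,0.02,0.145,-0.2,0,0,0.02,0.145,-0.22,0,0,0.02,0.145,-0.22,0]
}}

```text
clock: 13.15
position: [0.6025, 0.0386, 0.0309]
ee_rot: [-1.175, 1.265, -1.263]
force: [-0.7, 1.3, 0.0]
width: 0.441
```

{"name": "carry_out", "arguments": {
  "steps": [0,0,-0.01,-0.015,0,0,0,-0.01,-0.03,0,0,0,-0.01,-0.03,0]
}}

```text
clock: 13.45
position: [0.6033, 0.0378, 0.0288]
ee_rot: [-1.173, 1.263, -1.264]
force: [-0.3, 0.1, -1.4]
width: 0.441
```

{"name": "carry_out", "arguments": {
  "steps": [0,0,0,-0.006,0,0,0,0,-0.01,0,0,0,0,-0.01,0]
}}

```text
clock: 13.75
position: [0.6034, 0.0379, 0.0287]
ee_rot: [-1.173, 1.263, -1.263]
force: [-1.9, -0.3, 9.2]
width: 0.438
```

{"name": "carry_out", "arguments": {
  "steps": [0.65,0,0,0,0,0.65,0,0,0,0,0.65,0,0,0,0,0.65,0,0,0,0,0.7,0,0,0.3,0,0.8,0,0,0.6,0,1,0,0,0.8,0,1,0,0,0.8,0]
}}

```text
clock: 14.55
position: [0.6051, 0.038, 0.1106]
ee_rot: [-1.169, 1.26, -1.265]
force: [0.0, -0.0, -0.0]
width: 0.911
```

{"name": "carry_out", "arguments": {
  "steps": [1,-0.45,-0.25,0,0,1,-0.9,-0.5,0,0,1,-0.9,-0.5,0,0]
}}

```text
clock: 14.85
position: [0.5058, -0.0154, 0.1062]
ee_rot: [-1.177, 1.272, -1.264]
force: [0.5, 0.5, 0.1]
width: 1.004
```

{"name": "carry_out", "arguments": {
  "steps": [1,-0.45,-0.25,0,0,1,-0.87,-0.5,0,0,1,-0.87,-0.5,-0.3,0,1,-0.87,-0.5,-0.5,0,1,-0.87,-0.5,-0.5,0,1,-0.87,-0.5,-0.5,0]
}}

```text
clock: 15.45
position: [0.4259, -0.0621, 0.0576]
ee_rot: [-1.175, 1.264, -1.263]
force: [0.3, 0.6, 0.2]
width: 1.0
```

```bash
python3 w.py .01 w10
```

```text
15.45 [ 0.4259 -0.0621  0.0576] -4.2 [ 0.    -1.    -0.001] 1.0001109152014975
red [482. 178.] [ 464  161   38   35 1006] [ 0.6001 -0.0465  0.024 ]
gold [420. 111.] [ 390    0   64  238 5310] [0.5567 0.0041 0.01  ]
gold [470. 130.] [  410     0   102   249 16724] [ 0.5958 -0.0126  0.01  ]
gold [252. 202.] [ 221  172   62   62 2894] [ 0.4272 -0.0588  0.01  ]
gold [398. 275.] [384 252  23  46 422] [ 0.554  -0.1385  0.01  ]
```

View pics/w10.png

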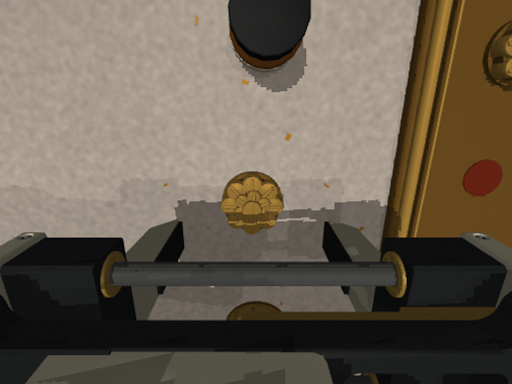

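Picture w10 shows the 52 mm rosette at (252,202), in line with the jaws, with the jar well clear at (268,35).

{"name": "carry_out", "arguments": {
  "steps": [1,0,0.033,-0.2,0,0.9,0,0.033,-0.45,0,0.8,0,0.033,-0.53,0,0.7,0,0.033,-0.53,0,0,0,0.033,-0.53,0,0,0,0.033,-0.53,0,0,0,0.033,-0.53,0,0,0,0.033,-0.53,0,0,0,0.033,-0.53,0,0,0,0.033,-0.53,0,0,0,0.033,-0.53,0]
}}

```text
clock: 16.6
position: [0.4268, -0.0587, 0.0055]
ee_rot: [-1.172, 1.262, -1.264]
force: [-0.6, 0.3, 8.9]
width: 0.559
```

{"name": "carry_out", "arguments": {
  "steps": [0,0,0,0,0,0,0,0,0,0,0,0,0,0.1,0,0,0.1,0,0.5,0,0,0.5,0,0.8,0,0,0.9,0,0.8,0,0,0.9,0,0.8,0,0,0.9,0,0.8,0]
}}

```text
clock: 17.4
position: [0.5166, -0.0586, 0.0853]
ee_rot: [-1.174, 1.263, -1.263]
force: [-1.0, -0.4, -1.0]
width: 0.564
```

{"name": "carry_out", "arguments": {
  "steps": [0,0.4,0,0,0,0,0.82,0,0,0,0,0.82,0,0,0,0,0.82,0,-0.2,0,0,0.82,0,-0.3,0,0,0.82,0,-0.3,0]
}}

```text
clock: 18.0
position: [0.5957, -0.0586, 0.0532]
ee_rot: [-1.176, 1.267, -1.262]
force: [-0.1, 0.2, -0.5]
width: 0.563
```

```bash
python3 w.py .07 w11
```

```text
18.0 [ 0.5957 -0.0586  0.0532] -4.2 [ 0.    -1.    -0.004] 0.5628754079986468
red [255. 191.] [237 183  36  18 359] [ 0.6002 -0.0397  0.024 ]
red [255. 295.] [239 286  32  20 509] [ 0.5935 -0.1323  0.024 ]
gold [256. 116.] [  169     0   176   262 37435] [0.6047 0.0161 0.07  ]
gold [18. 55.] [   0   15   37   79 1761] [0.4928 0.0529 0.07  ]
gold [170. 274.] [164 251  16  47 365] [ 0.5446 -0.075   0.07  ]
gold [336. 274.] [327 251  16  46 374] [ 0.6478 -0.0821  0.07  ]
gold [289. 308.] [ 173  286  268   34 4841] [ 0.6177 -0.1057  0.07  ]
```

View pics/w11.png

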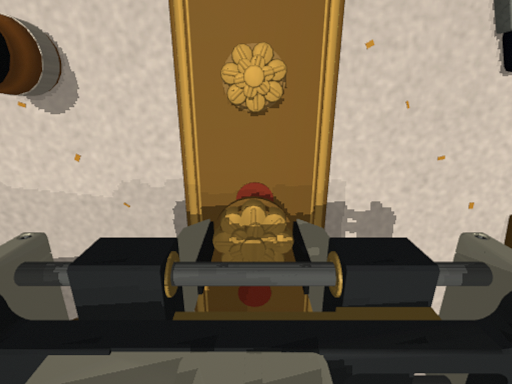

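Picture w11 shows seat 2 at (255,191), ahead of and in line with the held 52 mm rosette at (253,230). The 41 mm one is seated at (254,76).

{"name": "carry_out", "arguments": {
  "steps": [0,0.02,0.125,0,0,0,0.02,0.125,0,0,0,0.02,0.125,-0.1,0,0,0.02,0.125,-0.2,0,0,0.02,0.125,-0.225,0,0,0.02,0.125,-0.235,0,0,0.02,0.125,-0.24,0,0,0.02,0.125,-0.24,0]
}}

```text
clock: 18.85
position: [0.6003, -0.0464, 0.0308]
ee_rot: [-1.173, 1.263, -1.264]
force: [0.9, -0.6, -2.0]
width: 0.556
```

{"name": "carry_out", "arguments": {
  "steps": [0,-0.02,0,-0.01,0,0,-0.02,0,-0.015,0,0,-0.02,0,-0.02,0,0,-0.02,0,-0.02,0]
}}

```text
clock: 19.25
position: [0.5981, -0.0463, 0.0296]
ee_rot: [-1.173, 1.263, -1.263]
force: [-3.8, 0.7, 9.1]
width: 0.557
```

{"name": "carry_out", "arguments": {
  "steps": [0.75,0,0,0,0,0.75,0,0,0,0,0.75,0,0,0,0,0.75,0,0,0,0,0.8,0,0,0.3,0,0.9,0,0,0.6,0,1,0,0,0.8,0,1,0,0,0.8,0]
}}

```text
clock: 20.05
position: [0.6001, -0.0465, 0.1116]
ee_rot: [-1.17, 1.26, -1.265]
force: [-0.2, 0.5, -0.7]
width: 0.984
```

{"name": "carry_out", "arguments": {
  "steps": [1,-0.45,-0.4,0,0,1,-0.9,-0.75,0,0,1,-0.9,-0.75,0,0]
}}

```text
clock: 20.35
position: [0.5035, -0.1244, 0.1079]
ee_rot: [-1.174, 1.269, -1.266]
force: [-0.7, 0.5, -0.1]
width: 1.002
```

{"name": "carry_out", "arguments": {
  "steps": [1,-0.45,-0.4,0,0,1,-0.88,-0.75,0,0,1,-0.88,-0.75,-0.3,0,1,-0.88,-0.75,-0.5,0,1,-0.88,-0.75,-0.5,0,1,-0.88,-0.75,-0.5,0]
}}

```text
clock: 20.95
position: [0.4202, -0.1959, 0.0586]
ee_rot: [-1.174, 1.264, -1.262]
force: [-0.2, 0.5, 0.2]
width: 1.002
```

```bash
python3 w.py .01 w12
```

```text
20.95 [ 0.4202 -0.1959  0.0586] -4.2 [-0.    -1.    -0.001] 1.0020953499711218
red [494. 106.] [ 474   86   38   41 1237] [ 0.5934 -0.1294  0.024 ]
gold [417.  87.] [ 391    0   55  183 4235] [ 0.5478 -0.1132  0.01  ]
gold [468.  99.] [  415     0    97   185 13267] [ 0.586  -0.1242  0.01  ]
gold [251. 205.] [ 215  168   75   76 4313] [ 0.421  -0.1955  0.01  ]
gold [460. 212.] [ 402  187  110   62 5204] [ 0.5943 -0.2149  0.01  ]
gold [398. 275.] [384 252  23  46 498] [ 0.5482 -0.2734  0.01  ]
```

View pics/w12.png

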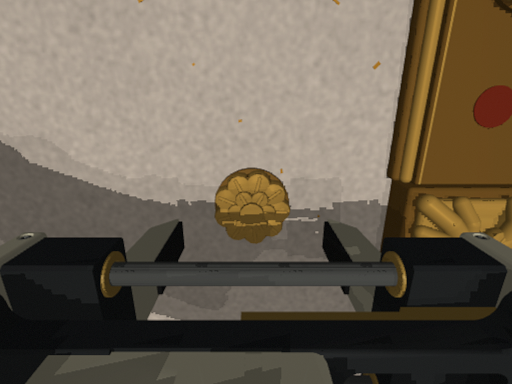

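Picture w12 shows the 64 mm rosette at (251,205), centred between the open jaws, with the corner block clear to the right.

{"name": "carry_out", "arguments": {
  "steps": [1,0,0,-0.2,0,1,0,0,-0.45,0,1,0,0,-0.52,0,0.9,0,0,-0.52,0,0,0,0,-0.52,0,0,0,0,-0.52,0,0,0,0,-0.52,0,0,0,0,-0.52,0,0,0,0,-0.52,0,0,0,0,-0.52,0]
}}

```text
clock: 22.0
position: [0.4206, -0.1963, 0.0074]
ee_rot: [-1.173, 1.263, -1.264]
force: [-0.9, 1.2, 8.6]
width: 0.695
```

{"name": "carry_out", "arguments": {
  "steps": [0,0,0,0,0,0,0,0,0,0,0,0,0,0.1,0,0,0,0,0.4,0,0,0.3,0.1,0.8,0,0,0.7,0.3,0.8,0,0,0.9,0.3,0.8,0,0,0.9,0.3,0.8,0]
}}

```text
clock: 22.8
position: [0.5137, -0.165, 0.0879]
ee_rot: [-1.173, 1.258, -1.263]
force: [-1.4, -0.3, -1.5]
width: 0.693
```

{"name": "carry_out", "arguments": {
  "steps": [0,0.4,0.1,0,0,0,0.8,0.22,0,0,0,0.8,0.22,0,0,0,0.8,0.22,-0.2,0,0,0.8,0.22,-0.3,0,0,0.8,0.22,-0.3,0]
}}

```text
clock: 23.4
position: [0.5879, -0.1443, 0.0554]
ee_rot: [-1.176, 1.267, -1.262]
force: [-0.2, 0.2, -0.4]
width: 0.688
```

```bash
python3 w.py .07 w13
```

```text
23.4 [ 0.5879 -0.1443  0.0554] -4.3 [-0.    -1.    -0.004] 0.6879351806559219
gold [257. 119.] [  172     0   174   262 37937] [ 0.5977 -0.0713  0.07  ]
gold [152. 274.] [145 252  18  45 400] [ 0.5246 -0.1614  0.07  ]
gold [354. 274.] [344 252  18  45 413] [ 0.6519 -0.1705  0.07  ]
gold [295. 306.] [ 194  286  268   34 5733] [ 0.6139 -0.1921  0.07  ]
```

View pics/w13.png

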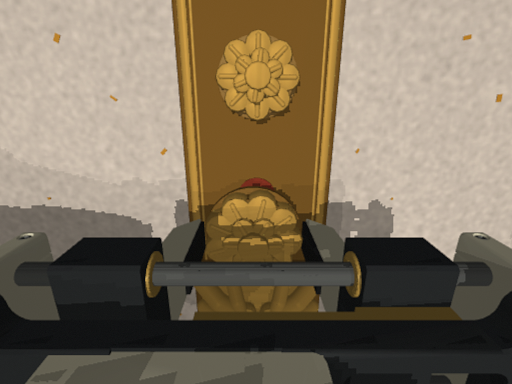

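Picture w13 shows the held 64 mm rosette at (253,225), with the edge of seat 1 at (257,183) just beyond it and the 52 mm one seated at (257,76).

{"name": "carry_out", "arguments": {
  "steps": [0,0.02,0.15,0,0,0,0.02,0.15,0,0,0,0.02,0.15,-0.1,0,0,0.02,0.15,-0.19,0,0,0.02,0.15,-0.21,0,0,0.02,0.15,-0.22,0,0,0.02,0.15,-0.225,0,0,0.02,0.15,-0.225,0]
}}

```text
clock: 24.25
position: [0.5923, -0.1294, 0.0343]
ee_rot: [-1.173, 1.263, -1.264]
force: [0.2, 0.1, -1.3]
width: 0.691
```

{"name": "carry_out", "arguments": {
  "steps": [0,0,0,-0.01,0,0,0,0,-0.02,0,0,0,0,-0.03,0,0,0,0,-0.03,0]
}}

```text
clock: 24.65
position: [0.5923, -0.1292, 0.0316]
ee_rot: [-1.173, 1.263, -1.263]
force: [-1.4, 1.0, 2.9]
width: 0.689
```

{"name": "carry_out", "arguments": {
  "steps": [0.9,0,0,0,0,0.9,0,0,0,0,0.9,0,0,0,0,1,0,0,0,0,1,0,0,0.3,0,1,0,0,0.6,0,1,0,0,1,0,1,0,0,1,0]
}}

```text
clock: 25.45
position: [0.5952, -0.1303, 0.1363]
ee_rot: [-1.168, 1.257, -1.268]
force: [0.1, 0.1, 0.7]
width: 1.002
```

{"name": "carry_out", "arguments": {
  "steps": [1,-0.1,-0.5,0.3,0,1,-0.2,-1,0.6,0,1,-0.2,-1,0.6,0,1,-0.2,-1,0.6,0,1,-0.2,-1,0.6,0]
}}

```text
clock: 25.95
position: [0.5722, -0.2283, 0.1905]
ee_rot: [-1.173, 1.264, -1.262]
force: [1.2, 1.1, -0.4]
width: 0.999
```

```bash
python3 w.py .034 w14; python3 - <<'E'
from h import *; from cell import get_image,camera_info
for n in("top","scene"):
    im,d=get_image(n); cv2.imwrite(f"pics/{n}9.png",im[...,::-1])
cv2.imwrite("pics/end.png",np.vstack([cv2.resize(cv2.imread("pics/w14.png"),(400,300)),cv2.resize(cv2.imread("pics/top9.png")[120:240,100:400],(750,300))[:,:400]]))
a=cv2.imread("pics/w14.png");b=cv2.imread("pics/top9.png")[110:260,100:400]
b=cv2.resize(b,(600,300),interpolation=cv2.INTER_CUBIC);a=cv2.resize(a,(400,300))
cv2.imwrite("pics/end.png",np.vstack([np.pad(a,((0,0),(0,200),(0,0))),b]))
E
```

```text
25.95 [ 0.5722 -0.2283  0.1905] -4.2 [-0.001 -1.    -0.   ] 0.9990019213370391
gold [264. 101.] [  213     0   104   218 19459] [ 0.5926 -0.1472  0.034 ]
gold [485. 137.] [  447    15    65   234 11364] [ 0.8474 -0.2058  0.034 ]
gold [453. 127.] [439  25  30 213 859] [ 0.8084 -0.1915  0.034 ]
gold [397. 275.] [383 252  24  46 444] [ 0.7625 -0.3888  0.034 ]
```

View pics/end.png

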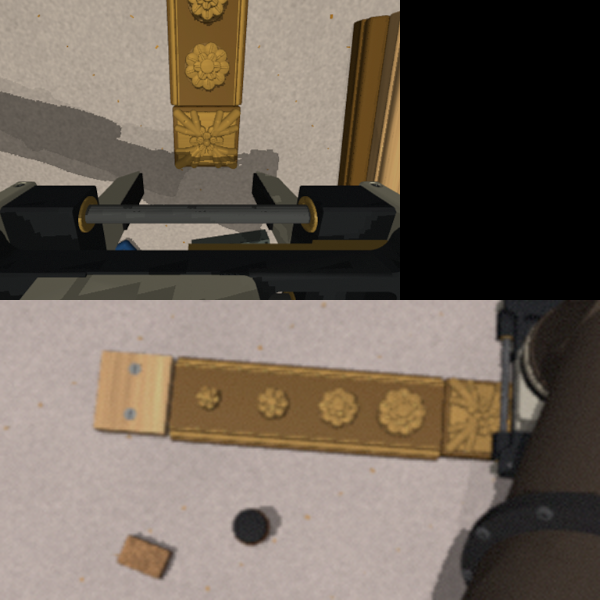

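The last picture shows the rosettes in size order from the corner, at crop positions (402,411), (338,407), (272,403) and (207,398). Next is a quick numeric check before handing in.

```bash
python3 - <<'E'
from h import *; from cell import camera_info
ci=camera_info("top");b=cv2.imread("pics/top9.png")
S=np.array([[.592,-.1287],[.598,-.0457],[.6025,.038],[.611,.122]])
V=cv2.cvtColor(b,cv2.COLOR_BGR2HSV)[...,2].astype(int)
for s,p0,h,r in zip(S,[[301,165.5],[269,163.5],[236,161.5],[203.5,159]],[.046,.044,.042,.040],[12,10,8,6]):
    x,y=map(round,p0);w=V[y-r-2:y+r+3,x-r-2:x+r+3];m=w>np.percentile(V[y-r-4:y+r+4,x-r-4:x+r+4],50)
    l,_,st,c=cv2.connectedComponentsWithStats(m.astype(np.uint8));i=1+np.argmax(st[1:,4])
    q=c[i]+[x-r-2,y-r-2]
    print(q.round(1),1000*(cast([q],ci,h-.01)[0][:2]-s).round(4),1000*(cast([p0],ci,h)[0][:2]-s).round(4))
print(cast([[100+251/2,110+226/2]],ci,.058))
E
python3 -c "
from cell import arm;print(arm.sign_off())"
```

```text
[300.5 165.1] [ 0.5 -1.6] [-2.5 -1.4]
[268.2 162.9] [ 0.4 -0.7] [-3.1 -2.2]
[235.2 160.5] [2.4 1.3] [-2.3 -1. ]
[201.7 159.1] [-2.3  4.6] [-4.  -1.2]
[[0.44211326 0.0613979  0.058     ]]
the job is handed in; nothing more can be done
None
```

The four rosettes are set down face up on the red seats, in order of size, with the 64 mm one beside the carved corner and the 30 mm one at the far end. I handed the job in at about 26 s of robot time, with the gripper open and clear of everything; the hand-in reports no verdict.

- **Centring:** my last check, from the top camera, put every rosette within about 5 mm of its seat centre, against the 10 mm limit. I measured each one two ways. They agreed within about 5 mm for the three larger ones. For the 30 mm rosette they disagreed by about 6 mm along the rail (+4.6 and -1.2 mm). The +4.6 mm figure comes from a coarse brightness mask on few pixels, and it is the least certain number.
- **Setting down:** each rosette was lowered until the wrist felt the rail (3 to 10 N) before I let go. I judged them flat from the pictures and did not measure tilt.
- **Jar:** it reads within about 1 mm of where it started, in the top view.

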